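Correct the flip tags of the standards rack

ROBOT

A 6-joint arm with a two-finger parallel gripper is mounted at the origin on a cart in front of the work surface, level with it; the furniture and walls round the work are solid. World frame = base frame: x ahead of the robot, y to its left, z up, the work surface at z = 0. Lengths are in mm, angles in degrees, forces in N, time in s.
With the tool pointing down it reaches from about 300 to 750 mm from the base axis. Payload 8.5 kg.
Tool frame: the origin (TCP) lies at the very end of the fingers, on their centre line; the grasp point (between the pads) lies 19 mm behind it; y points along the fingers, z is the direction in which the jaws open and shut, and the axes are right-handed (so a half turn about y gives the same grasp; the last joint's range is limited). The gripper opens to 88 mm and grips with 3 to 60 N. Pads are 18 mm wide; open, the fingers measure 123 mm over their backs; the gripper's body (75 mm by 187 mm) begins 45 mm behind the grasp point.
Start: joints at [59.055, 21.807, 74.336, -0, 83.858, -12.336], TCP at [175.507, 521.227, 238.748] pointing down, gripper open.
Joint ranges: [-178.18, 178.18], [-50.72, 133.34], [12.68, 142.11], [-81.47, 261.47], [9.98, 163.14], [-165.26, 165.26]. Speed limits (degrees/s): [136.94, 136.94, 180, 180, 180, 180].

INTERFACE

Orientations are given as a 3x3 rotation matrix whose columns are the frame's x, y, z axes.
In Python, from workcell import robot, optics, workorder gives the robot as it stands. The module is installed in compiled form; this text tells all that it offers.
- The arm moves only by the tool servo_tool, never from a script. Its argument "moves" is one flat list of numbers, 6 for each row, row after row: the shift along the tool's x, y, z normalised to -1 to 1, where 1 is 0.5 m, then the turn, a rotation vector about the tool's x, y, z normalised to -1 to 1, where 1 is 180 degrees. A call has 1 to 12 rows; each row is the pose to reach, as a shift and turn from the pose commanded when the call began, along the tool's axes at that moment, turning the shorter way round; what a row does not reach only later rows make up. A row lasts 1/10 s, in which the tool goes at most 50 mm and 8.59 degrees, less where a joint would pass 70% of its speed; a pose out of reach is approached as far as the arm can. A call with a number of a shift or a turn outside -1 to 1 is refused whole. A call with a gripper value outside its range is refused whole. "fingers" is the finger opening in mm, from 0 to 88.1, set as the call begins (left out, the last holds). The fingers move at their own pace and stop on an object; "grip_force" is the grip in N (left out, the last holds). Time passes only in rows, so rows that repeat a pose let the fingers close. It gives the time, the measured TCP pose, the force and the opening at its end, in the units of the state.
- robot.get_obs(): the state, without advancing time (a new reading comes with each control period).
- optics.grab_frame(name): name is "scene" or "top"; returns a dict with "color" (384x512x3 uint8, red, green, blue), "mtx" (3x3 intrinsics, pixels), "k1" (the pictures are not rectified: a ray, as slopes to the right and down, at radius r is drawn at 1 + k1 r^2 times it, then the intrinsics apply), "cam_to_world" (4x4, takes a point from camera to world coordinates). Camera axes: x right, y down, z forward; pixel columns grow to the right and rows downward; lengths in mm; the calibration is good to about 2 mm. A picture is of the moment at which its call begins. There is no depth.
- workorder.close_job(): hands the job in, once; it reports no verdict.
The state is a dict: "time_s": time; "joints": joint angles; "dq": joint speeds; "joint_efforts": joint torques, N m; "position": TCP position; "tcp_rot": TCP orientation; "ft_force": force on the tool from outside, world axes, zero at the start; "moment": the same for the moment, N m; "width": opening from 0.0 (shut) to 1.0 (fully open).
Only numpy, scipy, OpenCV 4.12 (cv2) and the standard library are available. Lean on these libraries where they do the work, as an engineer would, in place of code of your own. Each camera call takes 0.05 s, during which the arm holds its last target. There are 200 camera calls.

TASK

Each place of the bottle rack has a flip tag on an axle in front of it: lying flat towards the bottle place (disc up) it says the bottle is in, lying flat on the other side (ring up) it says the bottle is out. Two tags are wrong, one at an empty place and one at a place with a bottle: push each of these over its axle until it lies flat on its other side. Leave the two correct tags as they are, and leave the bottles and everything else standing where they are.

Things in the scene. Friction and masses are not known exactly. Their poses are not given: they have to be found in the camera images.
- rack: fixed rack of four bays side by side, 64 mm apart, all facing one way; origin on the bench under the middle of the axle line, x towards the bottle places. The tags lie on rubber-topped walls 47 mm before and behind the axles (tops 67.5 mm above the bench), with an open well between, floor 40 mm above the bench; bearing posts end at 77 mm, end cheeks at 82 mm.
- bay_a_axle (a point): middle of the horizontal axle of the tag of bay a, 70 mm above the bench. x: level, square to the axle, towards the bay's bottle place; y along the axle, z up. The order of the bays in the row differs from time to time. Well width between the bearing posts 55 mm.
- tag_a (a joint): angle of the tag of bay a: 0 = flag flat towards the bottle place (disc up, says 'in'), 1.57 = flag straight up and tail straight down, 3.14 = flag flat to the front, away from the bottle place (ring up, says 'out'). Stiff hinge (0.03 N m): the tag stays at any angle. Pressing the tail down into the well raises the flag, which can then be pushed over and pressed flat
- tag_a_end (a point): middle of the free edge of the flag of bay a's tag, 54 mm from the axle. The tag is a white plate, 4 mm thick, centred on the axle (8 mm hub): on one side the flag, 46 mm wide and 54 mm long from the axle, with a black disc on one face and a black ring on the other; opposite it the short ribbed tail, 34 mm wide, reaching 25 mm from the axle. x axis: from axle to free edge
- bay_a_place (a point): centre of the floor of the bottle place of bay a: a round socket 51 mm wide, 16 mm deep, 86 mm behind the axle, floor 12 mm above the bench; empty or with a bottle in it
- bay_b_axle (a point): middle of the horizontal axle of the tag of bay b, 70 mm above the bench. x: level, square to the axle, towards the bay's bottle place; y along the axle, z up. Same make as bay a.
- tag_b (a joint): angle of the tag of bay b: 0 = flag flat towards the bottle place (disc up, says 'in'), 1.57 = flag straight up and tail straight down, 3.14 = flag flat to the front, away from the bottle place (ring up, says 'out')
- tag_b_end (a point): middle of the free edge of the flag of bay b's tag, 54 mm from the axle. Same tag as bay a's
- bay_b_place (a point): centre of the floor of the bottle place of bay b: a round socket 51 mm wide, 16 mm deep, 86 mm behind the axle, floor 12 mm above the bench; empty or with a bottle in it
- bay_c_axle (a point): middle of the horizontal axle of the tag of bay c, 70 mm above the bench. x: level, square to the axle, towards the bay's bottle place; y along the axle, z up. Same make as bay a.
- tag_c (a joint): angle of the tag of bay c: 0 = flag flat towards the bottle place (disc up, says 'in'), 1.57 = flag straight up and tail straight down, 3.14 = flag flat to the front, away from the bottle place (ring up, says 'out')
- tag_c_end (a point): middle of the free edge of the flag of bay c's tag, 54 mm from the axle. Same tag as bay a's
- bay_c_place (a point): centre of the floor of the bottle place of bay c: a round socket 51 mm wide, 16 mm deep, 86 mm behind the axle, floor 12 mm above the bench; empty or with a bottle in it
- bay_d_axle (a point): middle of the horizontal axle of the tag of bay d, 70 mm above the bench. x: level, square to the axle, towards the bay's bottle place; y along the axle, z up. Same make as bay a.
- tag_d (a joint): angle of the tag of bay d: 0 = flag flat towards the bottle place (disc up, says 'in'), 1.57 = flag straight up and tail straight down, 3.14 = flag flat to the front, away from the bottle place (ring up, says 'out')
- tag_d_end (a point): middle of the free edge of the flag of bay d's tag, 54 mm from the axle. Same tag as bay a's
- bay_d_place (a point): centre of the floor of the bottle place of bay d: a round socket 51 mm wide, 16 mm deep, 86 mm behind the axle, floor 12 mm above the bench; empty or with a bottle in it
- standard_1: loose white 100 ml plastic bottle with a white cap and a yellowish label, 47 mm in diameter, 92 mm high; origin at the centre of its underside, z up. It stands in a bay's place or out on the bench
- standard_2: loose white 100 ml plastic bottle with a white cap and a bluish label, 47 mm in diameter, 92 mm high; origin at the centre of its underside, z up. It stands in a bay's place or out on the bench
- standard_3: loose white 100 ml plastic bottle with a white cap and a white label, 47 mm in diameter, 92 mm high; origin at the centre of its underside, z up. It stands in a bay's place or out on the bench
- beaker_100: loose glass beaker, 53 mm wide, 65 mm high, a bystander left of the rack; origin at the centre of its underside
- lamp_carton: loose small carton, 42x42x82 mm, a bystander right of the rack; origin at the centre of its underside
- reagent_a: loose amber bottle with a white cap, 47 mm in diameter, 97 mm high, a bystander behind the rack; origin at the centre of its underside
Mind the look-alikes: they are no part of the job. What is shaped like the standard_2 but yellow is not meant.

How it is judged:
By the outcome, as a careful person would: the job done as asked, in the order asked, and still so for the second after the job is handed in, with the robot touching nothing.
It also fails if it takes over 51 s, if anything falls off the work surface, if the arm or the gripper's body presses on something with over 40 N, if the wrist force passes 120 N, or if a joint passes its speed limit or range.

## Working session

There is one attempt and no reset: what is moved stays moved. The work goes in short steps, Python scripts to look and compute and a tool call to move; the robot and the scene stay as the last step left them, time stands still between calls to the robot, and variables do not carry over. Pictures are saved under pics/ and viewed, about 8 in all and at most 12, crops included, and the job is handed in when it is done.

Besides the shell and the picture viewer there is one more tool, called after "Emit:" as a command line: name --argument value ..., lists and objects as JSON in quotes. servo_tool: Moves the arm, as the interface text tells. Its arguments: {"type":"object","properties":{"moves":{"type":"array","items":{"type":"number"}},"fingers":{"type":"number"},"grip_force":{"type":"number"}},"required":["moves"]}

```bash
mkdir -p pics; cat > h.py <<'E'
import numpy as np, cv2
from workcell import robot, optics, workorder
def grab(n):
    f=optics.grab_frame(n); return f
def save(f,name,crop=None,s=1):
    im=f["color"][:,:,::-1]
    if crop: a,b,c,d=crop; im=im[b:d,a:c]
    cv2.imwrite("pics/"+name,cv2.resize(im,None,fx=s,fy=s,interpolation=cv2.INTER_CUBIC))
def ray(f,u,v):
    K=f["mtx"];d=np.array([(u-K[0,2])/K[0,0],(v-K[1,2])/K[1,1]]);s=d.copy()
    for _ in range(20): s=d/(1+f["k1"]*(s@s))
    T=f["cam_to_world"];return T[:3,3],T[:3,:3]@np.r_[s,1]
def at(f,u,v,z):
    o,r=ray(f,u,v);return o+r*(z-o[2])/r[2]
def proj(f,p):
    T=f["cam_to_world"];c=T[:3,:3].T@(np.array(p)-T[:3,3]);s=c[:2]/c[2];s=s*(1+f["k1"]*(s@s))
    return (f["mtx"]@np.r_[s,1])[:2]
E
python3 - <<'E'
from h import *
import pickle
fs=grab("scene");ft=grab("top");pickle.dump((fs,ft),open("f0.pkl","wb"))
im=np.hstack([fs["color"],ft["color"]]);
save(fs,"s0.png",s=1.5);save(ft,"t0.png",s=1.5)
o=robot.get_obs();print(o)
for f in(fs,ft):print(f["cam_to_world"].round(2),f["mtx"][0,0],f["k1"])
E
```

```text
{'time_s': 0.1, 'joints': array([ 5.90516570e+01,  2.18368521e+01,  7.43793096e+01, -8.00327266e-05,
        8.38562146e+01, -1.23366149e+01]), 'dq': array([-0.03611256, -0.03730109, -0.13477669,  0.06340279,  0.06426312,
        0.00885652]), 'joint_efforts': array([ 4.69196806e-03, -4.38648212e+01, -2.24914724e+01,  7.15461862e-02,
        3.41943931e-02, -1.17095215e-04]), 'position': array([175.41524524, 521.01781866, 238.2085892 ]), 'tcp_rot': array([[ 9.47703062e-01, -6.48430980e-04,  3.19152762e-01],
       [-3.19153308e-01, -1.08407816e-03,  9.47702480e-01],
       [-2.68533107e-04, -9.99999202e-01, -1.23433309e-03]]), 'ft_force': array([ 0.4637867, -1.1044128,  0.1528319]), 'moment': array([ 0.02347004, -0.00574971, -0.02561213]), 'width': 1.0012822190963595}
[[-7.9000e-01 -4.8000e-01  3.8000e-01  1.0134e+02]
 [-6.1000e-01  6.2000e-01 -4.9000e-01  7.4721e+02]
 [ 0.0000e+00 -6.2000e-01 -7.8000e-01  1.1943e+03]
 [ 0.0000e+00  0.0000e+00  0.0000e+00  1.0000e+00]] 467.47737666642905 -0.033013611964998676
[[-1.0000e-02 -9.9000e-01  1.3000e-01  5.1617e+02]
 [-1.0000e+00  0.0000e+00 -1.0000e-02  4.0750e+01]
 [ 1.0000e-02 -1.3000e-01 -9.9000e-01  1.1205e+03]
 [ 0.0000e+00  0.0000e+00  0.0000e+00  1.0000e+00]] 414.01408519479423 -0.028731265716417723
```

View pics/s0.png

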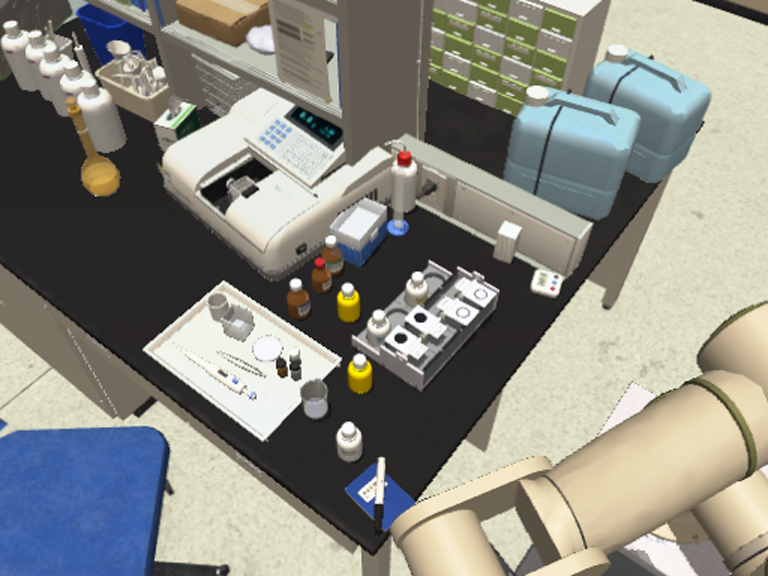

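View pics/t0.png

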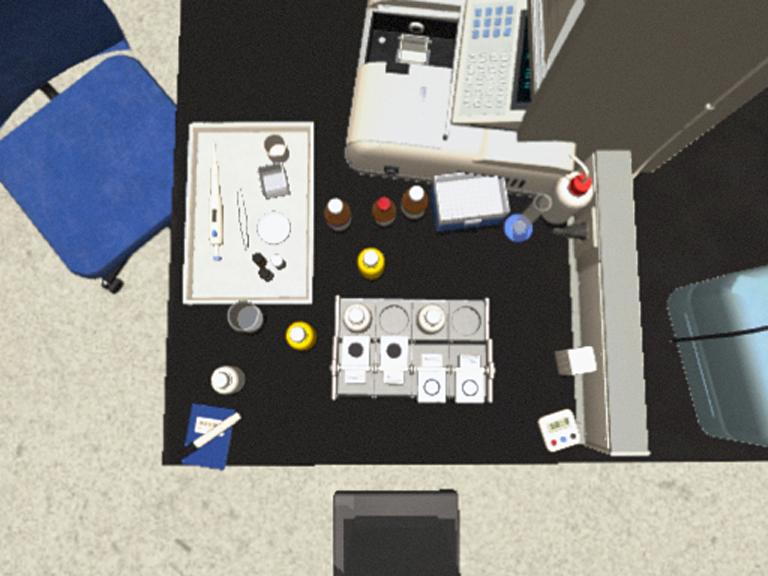

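```bash
python3 - <<'E'
from h import *
import pickle
fs,ft=pickle.load(open("f0.pkl","rb"))
save(ft,"t1.png",(212,190,340,275),6)
save(fs,"s1.png",(225,165,345,265),6)
E
```

```text
(no output)
```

View pics/t1.png

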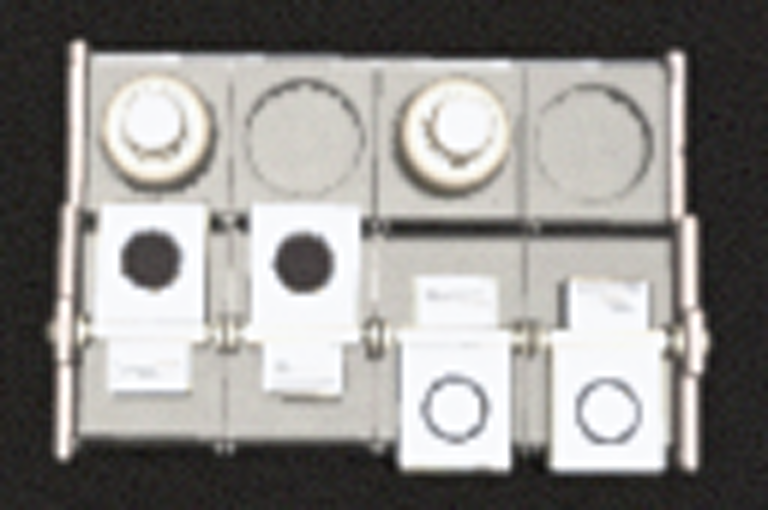

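View pics/s1.png

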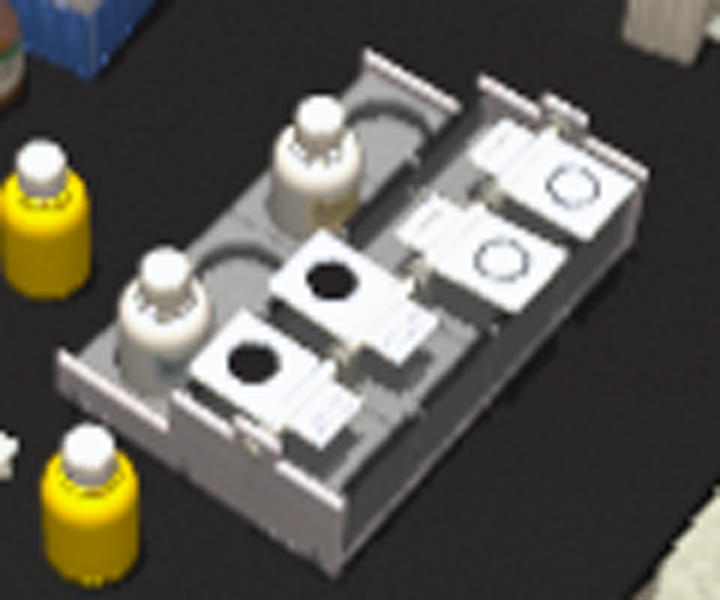

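```bash
python3 - <<'E'
from h import *
import pickle
fs,ft=pickle.load(open("f0.pkl","rb"))
T=lambda n,u,v,z:print(n,at(ft,212+u/6-.4,190+v/6-.4,z).round(1))
S=lambda n,u,v,z:print(n,at(fs,225+u/6-.4,165+v/6-.4,z).round(1))
T("hubL",62,332,72);T("hubR",693,341,72)
for n,a,b in(("d1",152,260),("d2",304,262),("r3",455,408),("r4",608,411)):T(n,a,b,72)
for n,a,b in(("d1",253,363),("d2",332,280),("r3",502,261),("r4",575,186)):S("S"+n,a,b,72)
for n,a,b in(("f2 edge",305,204),("tail2",303,393),("f3 edge",455,470),("tail3",455,277),("ax2",302,333),("ax3",455,341)):T(n,a,b,72)
print(robot.get_obs()["time_s"])
E
```

```text
hubL [521.3 119.5  72. ]
hubR [ 516.  -145.1   72. ]
d1 [551.1  81.8  72. ]
d2 [550.   17.9  72. ]
r3 [488.8 -44.7  72. ]
r4 [ 487.2 -108.7   72. ]
Sd1 [552.1  83.1  72. ]
Sd2 [551.1  17.6  72. ]
Sr3 [490.  -44.8  72. ]
Sr4 [ 487.1 -108.8   72. ]
f2 edge [574.4  17.3  72. ]
tail2 [495.4  18.7  72. ]
f3 edge [463.3 -44.4  72. ]
tail3 [543.4 -45.5  72. ]
ax2 [520.3  19.   72. ]
ax3 [516.6 -45.1  72. ]
0.1
```

Emit:
servo_tool --moves '[0.94,0.117,-0.745,0,-0.097,0,0.94,0.117,-0.745,0,-0.097,0,0.94,0.117,-0.745,0,-0.097,0,0.94,0.117,-0.745,0,-0.097,0,0.94,0.117,-0.745,0,-0.097,0,0.94,0.117,-0.745,0,-0.097,0,0.94,0.117,-0.745,0,-0.097,0,0.94,0.117,-0.745,0,-0.097,0,0.94,0.117,-0.745,0,-0.097,0,0.94,0.117,-0.745,0,-0.097,0,0.94,0.117,-0.745,0,-0.097,0,0.94,0.117,-0.745,0,-0.097,0]' --fingers 0 --grip_force 20

```text
time_s: 1.3
position: [496.7, 25.5, 181.0]
tcp_rot: [[1.0, -0.0, 0.02], [-0.02, 0.0, 1.0], [-0.0, -1.0, 0.0]]
ft_force: [-0.2, 0.6, 0.3]
width: 0.009
```

Emit:
servo_tool --moves '[0,0,0,0,0,0,0,0,0,0,0,0]'

```text
time_s: 1.5
position: [495.9, 27.0, 180.7]
tcp_rot: [[1.0, -0.002, 0.022], [-0.022, 0.001, 1.0], [-0.002, -1.0, 0.001]]
ft_force: [-0.4, 0.5, -0.5]
width: 0.002
```

Emit:
servo_tool --moves '[0.0136,0.05,-0.018,0,0,0,0.0136,0.1,-0.018,0,0,0,0.0136,0.16,-0.018,0,0,0,0.0136,0.19,-0.018,0,0,0,0.0136,0.2,-0.018,0,0,0,0.0136,0.2,-0.018,0,0,0]'

```text
time_s: 2.1
position: [502.2, 19.4, 81.4]
tcp_rot: [[1.0, -0.001, 0.019], [-0.019, 0.0, 1.0], [-0.001, -1.0, 0.0]]
ft_force: [0.7, 0.8, 0.1]
width: 0.006
```

Emit:
servo_tool --moves '[0,0.01,-0.002,0,0,0,0,0.02,-0.002,0,0,0,0,0.03,-0.002,0,0,0,0,0.04,-0.002,0,0,0,0,0.05,-0.002,0,0,0,0,0.06,-0.002,0,0,0,0,0.062,-0.002,0,0,0]'

```text
time_s: 2.8
position: [503.1, 17.4, 53.4]
tcp_rot: [[1.0, 0.003, 0.02], [-0.02, -0.001, 1.0], [0.003, -1.0, -0.001]]
ft_force: [-16.7, 1.5, 48.7]
width: 0.006
```

Emit:
servo_tool --moves '[0,-0.05,0,0,0,0,0,-0.1,0,0,0,0,0,-0.17,0,0,0,0,0,-0.18,0,0,0,0,0.06,-0.18,0,0,0,0,0.134,-0.18,0,0,0,0,0.134,-0.18,0,0,0,0,0.134,-0.18,0,0,0,0]'

```text
time_s: 3.6
position: [569.2, 16.2, 139.0]
tcp_rot: [[1.0, -0.002, 0.02], [-0.02, 0.0, 1.0], [-0.002, -1.0, 0.0]]
ft_force: [-0.1, 0.2, -0.1]
width: 0.007
```

```bash
python3 - <<'E'
from h import *
f=grab("scene");save(f,"s2.png",(225,135,345,265),4.6)
E
```

```text
(no output)
```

View pics/s2.png

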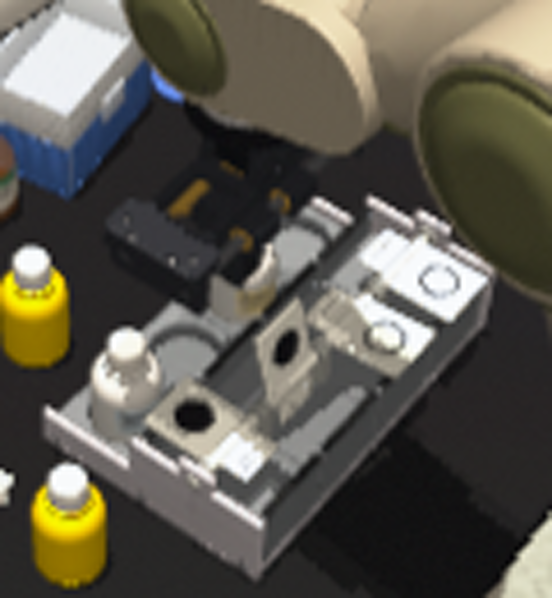

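Emit:
servo_tool --moves '[0,0.05,0.003,0,0,0,0,0.088,0.003,0,0,0,0,0.088,0.003,0,0,0,-0.04,0.088,0.003,0,0,0,-0.08,0.088,0.003,0,0,0,-0.1,0.09,0.003,0,0,0,-0.12,0.096,0.003,0,0,0,-0.14,0.106,0.003,0,0,0,-0.156,0.116,0.003,0,0,0,-0.166,0.122,0.003,0,0,0,-0.166,0.122,0.003,0,0,0]'

```text
time_s: 4.75
position: [486.0, 19.3, 79.2]
tcp_rot: [[1.0, -0.001, 0.02], [-0.02, 0.0, 1.0], [-0.001, -1.0, 0.0]]
ft_force: [-0.1, -0.2, -0.3]
width: 0.006
```

Emit:
servo_tool --moves '[0,0.004,0,0,0,0,0,0.008,0,0,0,0,0,0.011,0,0,0,0,0,0.013,0,0,0,0,0,0.014,0,0,0,0,0,0.014,0,0,0,0]'

```text
time_s: 5.35
position: [486.7, 19.3, 72.4]
tcp_rot: [[1.0, 0.0, 0.02], [-0.02, -0.0, 1.0], [0.0, -1.0, -0.0]]
ft_force: [0.1, 0.0, 1.6]
width: 0.003
```

Emit:
servo_tool --moves '[0,0.001,0,0,0,0,0,0.002,0,0,0,0,0,0.003,0,0,0,0,0,0.003,0,0,0,0]'

```text
time_s: 5.75
position: [486.7, 19.2, 72.0]
tcp_rot: [[1.0, 0.001, 0.02], [-0.02, -0.0, 1.0], [0.001, -1.0, -0.0]]
ft_force: [-4.8, -0.0, 15.3]
width: 0.007
```

Emit:
servo_tool --moves '[0,-0.07,0,0,0,0,0,-0.12,0,0,0,0,0.05,-0.12,-0.06,0,0,0,0.101,-0.12,-0.1275,0,0,0,0.101,-0.12,-0.1275,0,0,0,0.101,-0.06,-0.1275,0,0,0,0.101,-0.02,-0.1275,0,0,0,0.101,-0.02,-0.1275,0,0,0,0.101,-0.02,-0.1275,0,0,0]'

```text
time_s: 6.65
position: [535.8, -45.2, 81.2]
tcp_rot: [[1.0, -0.0, 0.02], [-0.02, 0.0, 1.0], [-0.0, -1.0, 0.0]]
ft_force: [1.3, 0.3, -0.2]
width: -0.0
```

Down to about z 56 this time.

Emit:
servo_tool --moves '[0,0.01,0,0,0,0,0,0.02,0,0,0,0,0,0.03,0,0,0,0,0,0.04,0,0,0,0,0,0.05,0,0,0,0,0,0.051,0,0,0,0]'

```text
time_s: 7.25
position: [535.8, -45.5, 54.8]
tcp_rot: [[1.0, -0.0, 0.02], [-0.02, 0.0, 1.0], [-0.0, -1.0, 0.0]]
ft_force: [1.2, -0.4, 1.4]
width: 0.002
```

Emit:
servo_tool --moves '[0,-0.05,0,0,0,0,0,-0.1,0,0,0,0,0,-0.17,0,0,0,0,0,-0.17,0,0,0,0,-0.06,-0.17,0,0,0,0,-0.134,-0.17,0,0,0,0,-0.134,-0.17,0,0,0,0,-0.134,-0.17,0,0,0,0]'

```text
time_s: 8.05
position: [468.7, -44.2, 140.1]
tcp_rot: [[1.0, -0.0, 0.02], [-0.02, 0.0, 1.0], [-0.0, -1.0, 0.0]]
ft_force: [0.2, -0.3, 0.3]
width: 0.001
```

```bash
python3 - <<'E'
from h import *
f=grab("scene");save(f,"s3.png",(225,135,345,265),4.6)
E
```

```text
(no output)
```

View pics/s3.png

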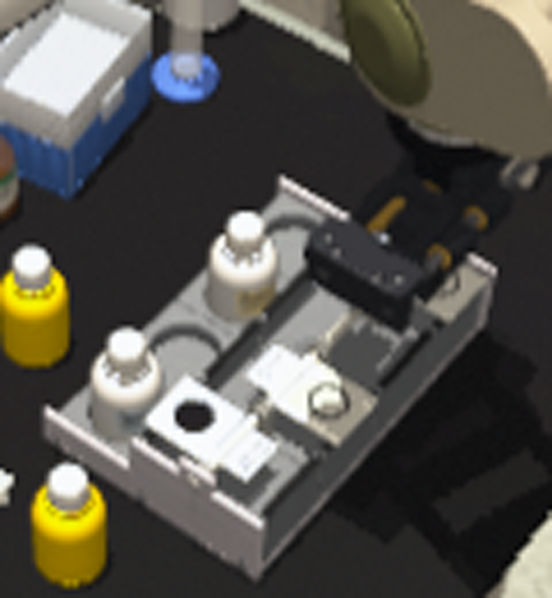

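Emit:
servo_tool --moves '[0,0.05,-0.002,0,0,0,0,0.09,-0.002,0,0,0,0,0.09,-0.002,0,0,0,0.04,0.09,-0.002,0,0,0,0.08,0.09,-0.002,0,0,0,0.1,0.092,-0.002,0,0,0,0.12,0.096,-0.002,0,0,0,0.14,0.106,-0.002,0,0,0,0.156,0.116,-0.002,0,0,0,0.166,0.122,-0.002,0,0,0,0.166,0.123,-0.002,0,0,0]'

```text
time_s: 9.2
position: [552.2, -46.8, 78.3]
tcp_rot: [[1.0, -0.0, 0.02], [-0.02, 0.0, 1.0], [-0.0, -1.0, 0.0]]
ft_force: [0.1, -0.1, 0.6]
width: 0.006
```

Emit:
servo_tool --moves '[0,0.004,0,0,0,0,0,0.008,0,0,0,0,0,0.011,0,0,0,0,0,0.013,0,0,0,0,0,0.0145,0,0,0,0,0,0.0145,0,0,0,0]'

```text
time_s: 9.8
position: [551.8, -46.8, 72.3]
tcp_rot: [[1.0, 0.0, 0.02], [-0.02, -0.0, 1.0], [0.0, -1.0, -0.0]]
ft_force: [-2.0, 0.7, 6.2]
width: 0.006
```

Emit:
servo_tool --moves '[0,0.001,0,0,0,0,0,0.002,0,0,0,0,0,0.002,0,0,0,0]'

```text
time_s: 10.1
position: [551.8, -46.8, 72.0]
tcp_rot: [[1.0, 0.001, 0.02], [-0.02, -0.001, 1.0], [0.001, -1.0, -0.001]]
ft_force: [-3.7, 1.0, 13.3]
width: 0.005
```

Emit:
servo_tool --moves '[0,-0.05,0,0,0,0,0,-0.14,0,0,0,0,0,-0.2,0,0,0,0,-0.1,-0.2,0.1,0,0,0,-0.2,-0.2,0.2,0,0,0,-0.25,-0.2,0.3,0,0,0,-0.25,-0.2,0.4,0,0,0,-0.25,-0.2,0.5,0,0,0,-0.25,-0.2,0.6,0,0,0,-0.25,-0.2,0.6,0,0,0,-0.25,-0.2,0.6,0,0,0]'

```text
time_s: 11.2
position: [431.9, 259.3, 170.4]
tcp_rot: [[1.0, 0.0, 0.015], [-0.015, 0.001, 1.0], [-0.0, -1.0, 0.001]]
ft_force: [0.6, -0.7, -0.2]
width: -0.0
```

```bash
python3 - <<'E'
from h import *
f=grab("top");g=grab("scene")
a=cv2.resize(f["color"][185:280,207:340],(399*2,570));save(f,"t4.png",(200,185,345,280),5)
save(g,"s4.png",(190,135,345,265),4.5)
print(robot.get_obs()["position"])
E
```

```text
[432.42413132 256.00156251 170.35031387]
```

View pics/t4.png

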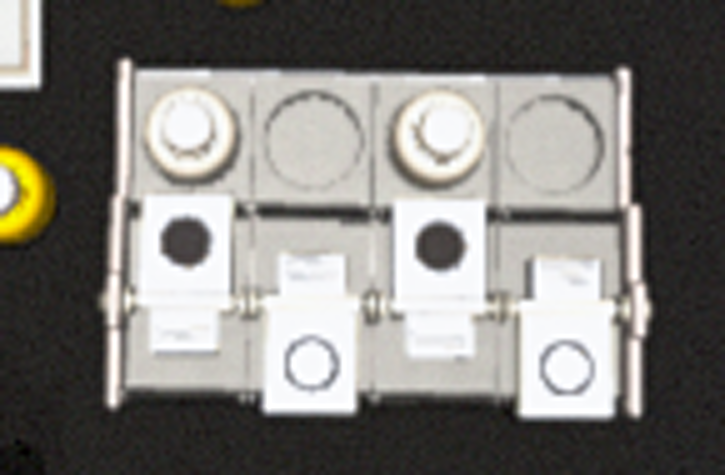

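View pics/s4.png

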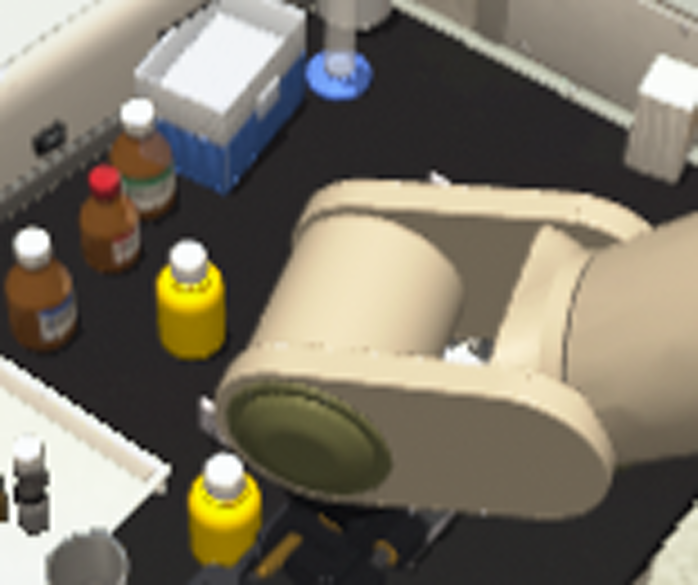

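```bash
python3 -c "
from h import *
print(robot.get_obs()['ft_force']);workorder.close_job()"
```

```text
[-0.70017275 -0.07410251 -0.19076936]
the job is handed in; nothing more can be done
```

I turned both wrong tags over and handed the job in at about 11 s of the 51 s allowed.

- **Tags turned:** Counting bays from the left in the top view, bay 2 is empty and now shows the ring. Bay 3 holds the yellowish-label bottle and now shows the disc. I pressed each down on its wall with about 13–15 N until it lay flat.
- **Last checks:** The final top picture shows all four tags flat and matching their bays. The two correct tags are unchanged and both bottles are still in their sockets. The arm was clear of everything, with less than 1 N on the wrist.
- **Force peak:** While I pressed bay 2's tail down, the wrist force reached about 50 N because the fingertip wedged against the steep tail. That is below the 120 N wrist limit, and it was the fingertip rather than the gripper's body. I stopped at that point and went less deep on bay 3, where the force stayed low.
- **Not fully seen:** The arm hid the rack in the final side-camera picture, so the end state rests on the top view. I did not look closely at the beaker or carton again, but the arm never went low near them.

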